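# Load the container wagons on a model-railway stall

## Robot

A 6-joint arm with a two-finger parallel gripper is mounted at the origin on the work surface. World frame = base frame: x ahead of the robot, y to its left, z up, the work surface at z = 0. Lengths are in mm, angles in rad, forces in N, time in s.
With the tool pointing down it reaches from about 350 to 975 mm from the base axis. Payload 17.4 kg.
Tool frame: the origin (TCP) lies where the fingers leave the gripper's body, on its centre line; the fingertips stand 73 mm ahead of it and the grasp point (between the pads) lies 54 mm ahead of it; z points along the fingers, y is the line along which they close (so a half turn about z gives the same grasp; the last joint's range is limited). The gripper opens to 85 mm and grips with 20 to 120 N. Pads are 22 mm wide; open, the fingers measure 114 mm over their backs; the gripper's body (76 mm by 85 mm) begins 54 mm behind the grasp point. The pads swing forward as they close: fully open they stand 13 mm farther back than shut.
Start: joints at [-0.038, 0.116, 1.442, -0, 1.584, -0.038], TCP at [675.006, -0.009, 303.903] pointing down, gripper open.
Joint ranges: [-2.83, 2.83], [-0.83, 2.19], [0.07, 2.5], [-1.14, 4.28], [0.01, 3], [-2.97, 2.97]. Speed limits (rad/s): [1.89, 1.89, 2.22, 3.14, 3.14, 3.14].

## Interface

Orientations are given as a unit quaternion [w, x, y, z].
In Python, from bench import state, read_camera, camera_info, sign_off, look_for gives the robot as it stands.
- The arm moves only by the shell command python3 -m creep 'ROWS' [OPENING] [FORCE]. ROWS is JSON, a list that holds one entry, the list of rows, each a list of 4 numbers: the shift along the tool's x, y, z scaled (see below), then the turn about the tool's z scaled (see below). In form: [[[dx, dy, dz, spin], ...]]. A call has exactly 10 rows; each row shifts and turns the commanded pose from where the row before left it, along the tool's axes as they then stand; what a row does not reach is not made up. The controller multiplies each number of a shift by 150 mm and each number of a turn by 30 degrees. A row lasts 1/10 s, in which the tool goes at most 50 mm and 8.59 degrees, less where a joint would pass 70% of its speed; a pose out of reach is approached as far as the arm can. A call with a number of a shift or a turn outside -1 to 1 is refused whole. A call with a gripper value outside its range is refused whole. OPENING is the opening, from 0 (shut) to 1 (fully open), set as the call begins (- or left out, the last holds). The fingers move at their own pace and stop on an object; FORCE is the grip in N (left out, the last holds). Time passes only in rows, so rows that do not move let the fingers close, or fill a call up. It gives the time, the measured TCP pose, the force, the opening and the grip force at its end, in the units of the state.
- state(): the state, without advancing time (a new reading comes with each control period).
- read_camera(name): name is "scene" or "side" or "wrist"; returns the picture (420x560x3 uint8, red, green, blue); there is no depth.
- camera_info(name): a dict with "fx", "fy", "cx", "cy" (pixels), "k1" (the pictures are not rectified: a ray, as slopes to the right and down, at radius r is drawn at 1 + k1 r^2 times it, then the intrinsics apply), "world_to_cam" (4x4, takes a point from world to camera coordinates). Camera axes: x right, y down, z forward; pixel columns grow to the right and rows downward; lengths in mm; the calibration is good to about 2 mm. A picture is of the moment at which its call begins: read the wrist's pose just before it. camera_info takes no time and is no camera call; for the wrist camera it gives the pose at the moment of the call.
- sign_off(): hands the job in; it is judged then, once.
Trained networks look in the newest picture that a camera, given by its name, has taken for a name from the list of things; names that differ only in an ending like _2 or _b are one class to them, and where a whole thing is asked for, a point or a joint stands for the part that bears it (a point fixed in the world has none). Each returns a list of dicts, best first, with "confidence" (0 to 1); they miss things now and then, are a little off and sometimes report something else, mostly with a low value. They report only what shows in the picture. A call takes as long as a camera call. They do not tell look-alikes from the thing itself.
- look_for(label, camera): "xyz" ([x, y, z] in mm, in world coordinates, good to about 4 mm: the middle of the surface that is visible of it).
The state is a dict: "clock": time; "qpos": joint angles; "qvel": joint speeds; "joint_torque": joint torques, N m; "tool_pos": TCP position; "orientation": TCP orientation; "wrist_force": force on the tool from outside, world axes, zero at the start; "moment": the same for the moment, N m; "width": finger opening in mm; "gripper_force": force on a finger pad.
Only numpy, scipy, OpenCV 4.12 (cv2) and the standard library are available. Lean on these libraries where they do the work, as an engineer would, in place of code of your own. Each camera call takes 0.05 s, during which the arm holds its last target. There are 200 camera calls.

## Task

Load the two model container wagons for the display. Put the two short box containers (the plain one and the one with roof hatches) end to end on the floor of the long well wagon, either one at either end, then set the long container on top of the pair, squarely over the middle of the wagon; the tank container goes squarely on the middle of the short flat wagon. Leave everything seated level and released, and do not shift the locomotive or the bottle.

Things in the scene. Friction and masses are not known exactly. Their poses are not given: they have to be found in the camera images.
- box20: Short (20-foot, 1:64) brown ribbed box container with a ribbed roof, 94.5 long x 38 wide x 40 high, about 55 g, standing upright on the table, rigid flat sides. Origin: centre of its underside; x along its length, y across, z up. Either end may lead (yaw or yaw + pi).
- bulk20: Short (20-foot) brown ribbed bulk container like box20 but with three round hatches in a smooth roof (flush, nothing stands above 40), 94.5 x 38 x 40 high, about 60 g, on the table. Origin: centre of its underside; x along its length, y across, z up. Either end may lead (yaw or yaw + pi).
- tank20: Short (20-foot) tank container: aluminium tank, 33 diameter, lying in an open brown frame of 3 mm bars, frame 94.5 long x 38 wide x 40 high, about 60 g, on the table. Across the width the fingers meet the long top bars (37 to 40 high) and bottom bars; nothing stands above 40. Origin: centre of its underside; x along its length, y across, z up. Either end may lead (yaw or yaw + pi).
- box40: Long (40-foot) brown ribbed box container, 190.5 long x 38 wide x 40 high, about 100 g, on the table. Origin: centre of its underside; x along its length, y across, z up. Either end may lead (yaw or yaw + pi).
- well_wagon: Long grey well wagon on a board 330 x 70, fixed. Origin: centre of the board's underside; x along, z up; ends alike. Well floor flat, 27 above origin, inside 202 x 43, centred. Its walls rise 7 straight, then flare out 4 at 45 deg; top 38 above origin: keep fingertips above (hold the boxes' upper half). End platforms 41 high. Short boxes centred at x = +50 and -50 fit; their roofs are then at 67.
- flat_wagon: Short two-axle flat wagon with a plank deck on a display board 190 x 70, fixed. Origin: centre of the board's underside, on the table; x along the wagon, y across, z up; ends alike. Deck flat, 118 long x 42 wide, centred, 40 above the origin; small flush steel pads show where the corners of a centred short container stand.
- loco: Bystander: red model locomotive, 205 long x 44 wide x 70 high, standing loose on the table beyond the wagons. Origin: centre of its underside; x along its length.
- bottle: Bystander: green drinks bottle, 62 diameter x 170 high, standing loose on the table. Origin: centre of its underside.
- stock_tray: Bystander: open cardboard tray with two wagons lying in it, 250 x 150, 45 high with its contents, fixed to the table. Origin: centre of its underside; x along its length.
Not all that is in view belongs to the job. Leave any white look-alike of the box40 alone.

How it is judged (in metres and radians):
At the end, for the whole second after the job is handed in: Short boxes on the well floor, within 7 mm of its centre line; long box on their roofs, within 10 mm lengthwise, 8 mm sideways of the middle; tank on the flat deck, within 12 and 9 mm; heights within 3 mm; turned under 0.12, 0.10, 0.15 rad; tilted under 0.06 rad; at rest (x of box20 in the frame of well_wagon between -0.06 and 0.06 m and y of box20 in the frame of well_wagon between -0.007 and 0.007 m and z of box20 in the frame of well_wagon between 0.024 and 0.03 m and angle between the x axis of each of box20, bulk20 and the x axis of well_wagon, either way round below 0.12 rad and linear speed of each of box20, bulk20, box40, tank20 below 0.01 m/s and angular speed of each of box20, bulk20, box40, tank20 below 0.1 rad/s and angle between each of box20, bulk20, box40, tank20's own z axis and vertical below 0.06 rad and x of bulk20 in the frame of well_wagon between -0.06 and 0.06 m and y of bulk20 in the frame of well_wagon between -0.007 and 0.007 m and z of bulk20 in the frame of well_wagon between 0.024 and 0.03 m and x of box40 in the frame of well_wagon between -0.01 and 0.01 m and y of box40 in the frame of well_wagon between -0.008 and 0.008 m and z of box40 in the frame of well_wagon between 0.064 and 0.07 m and angle between the x axis of box40 and the x axis of well_wagon, either way round below 0.1 rad and x of tank20 in the frame of flat_wagon between -0.012 and 0.012 m and y of tank20 in the frame of flat_wagon between -0.009 and 0.009 m and z of tank20 in the frame of flat_wagon between 0.037 and 0.043 m and angle between the x axis of tank20 and the x axis of flat_wagon, either way round below 0.15 rad); the robot touches nothing.
It fails at once if the locomotive is shifted by more than 15 mm (distance of loco from where it was at the start of the episode above 0.015 m).
It fails at once if the bottle is shifted or tipped by more than 15 mm (distance of bottle from where it was at the start of the episode above 0.015 m or angle between bottle's own z axis and vertical above 0.3 rad).
It also fails if it takes over 104 s, if anything falls off the work surface, if the arm or the gripper's body presses on something with over 40 N, if the wrist force passes 120 N, or if a joint passes its speed limit or range.

## Working session

There is one attempt and no reset: what is moved stays moved. The work goes in short steps, Python scripts to look and compute and a shell command to move; the robot and the scene stay as the last step left them, time stands still between calls to the robot, and variables do not carry over. Pictures are saved under pics/ and viewed, at most 15 in all, crops included, and the job is handed in when it is done.

```bash
mkdir -p pics; ls; python3 - <<'E'
from bench import *
import cv2
print(state())
for n in ("scene","side"):
    im=read_camera(n); cv2.imwrite(f"pics/{n}0.png",cv2.cvtColor(im,cv2.COLOR_RGB2BGR))
    i=camera_info(n); print(n,i)
    for l in ["box20","bulk20","tank20","box40","well_wagon","flat_wagon","loco","bottle","stock_tray"]:
        print(l,[(list(map(round,d["xyz"])),round(d["confidence"],2)) for d in look_for(l,n)])
E
```

```text
pics
{'clock': 0.0, 'qpos': array([-3.77972780e-02,  1.16484467e-01,  1.44225657e+00, -8.25815234e-06,
        1.58400393e+00, -3.78050798e-02]), 'qvel': array([ 1.11592157e-05,  1.95445438e-03,  1.07073352e-03, -1.51609576e-03,
       -8.08524797e-04, -1.50020241e-03]), 'joint_torque': array([-3.01628024e-03, -7.32023120e+01, -6.32483125e+01, -3.67824050e-04,
        6.55109907e-03, -4.52531231e-05]), 'tool_pos': array([ 6.74894779e+02, -4.90832016e-03,  3.03168551e+02]), 'orientation': array([-4.19702726e-04,  7.07103942e-01,  7.07109385e-01, -3.94744107e-04]), 'wrist_force': array([-0.46522469,  0.70032898, -0.11989647]), 'moment': array([-0.00584977, -0.03595152,  0.01824198]), 'gripper_force': 0.0, 'width': 85.5255591260526}
scene {'fx': 382.24990888799624, 'fy': 382.24990888799624, 'cx': 274.8007513340327, 'cy': 203.0693087106733, 'k1': -0.07690524742935081, 'world_to_cam': array([[-4.58877944e-01,  8.88489942e-01,  4.08098915e-03,
         2.30184590e+02],
       [ 5.90740856e-01,  3.08524047e-01, -7.45545541e-01,
        -3.14922086e+02],
       [-6.63668798e-01, -3.39703598e
[... 713 characters left out ...]
[-9.83813325e-01, -1.78020534e-01,  2.04946454e-02,
         5.40069300e+02],
       [-1.21678095e-01,  5.79685430e-01, -8.05704191e-01,
         1.02318637e+02],
       [ 1.31551443e-01, -7.95156269e-01, -5.91963450e-01,
         1.71183658e+03],
       [ 0.00000000e+00,  0.00000000e+00,  0.00000000e+00,
         1.00000000e+00]])}
box20 [([286, -197, 37], 0.94), ([456, 336, 35], 0.7)]
bulk20 [([443, -90, 35], 0.5)]
tank20 [([449, -268, 32], 0.5)]
box40 [([286, -197, 37], 0.94), ([456, 336, 35], 0.7)]
well_wagon [([626, -143, 28], 0.89), ([443, 148, 36], 0.28)]
flat_wagon [([614, 202, 14], 0.69)]
loco [([798, 84, 49], 0.89)]
bottle [([588, -446, 79], 0.6)]
stock_tray [([605, 515, 33], 0.7)]
```

View pics/scene0.png

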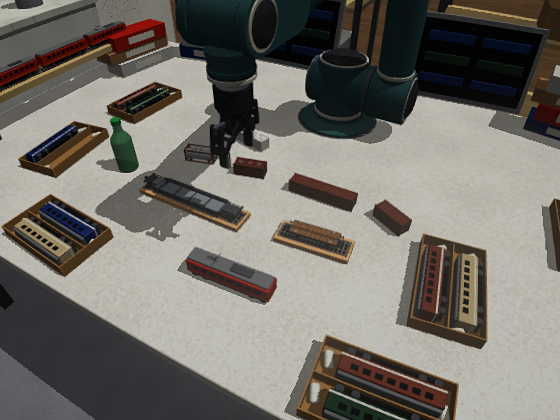

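View pics/side0.png

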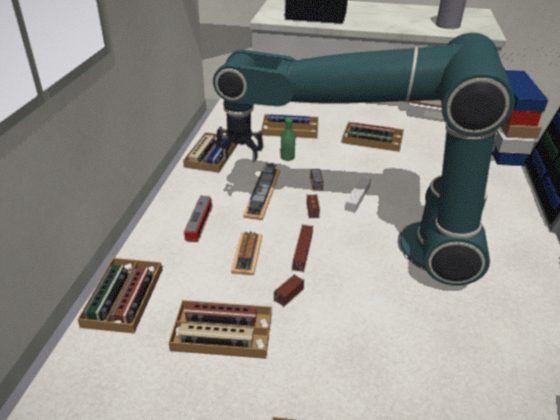

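The scene view shows the tank at (200,153), bulk20 at (250,167), box40 at (323,190) and box20 at (392,217). The well wagon is at (195,200), the flat wagon at (315,238), the loco at (230,272) and the bottle at (123,145). The white look-alike is near (260,140). The side view agrees with this layout. Next I'll check the wrist view.

```bash
cat > h.py <<'E'
from bench import *
import cv2, numpy as np
def cam(n):
    i=camera_info(n); im=read_camera(n); return i,cv2.cvtColor(im,cv2.COLOR_RGB2BGR)
def proj(i,P):
    P=np.asarray(P,float); M=i["world_to_cam"]; c=P@M[:3,:3].T+M[:3,3]
    s=c[...,:2]/c[...,2:]; r2=(s**2).sum(-1,keepdims=True); s=s*(1+i["k1"]*r2)
    return s*[i["fx"],i["fy"]]+[i["cx"],i["cy"]]
def ortho(i,im,z,x0,x1,y0,y1,s=0.5):
    # top view at height z: rows = x descending (up = +x), columns = y descending (right = -y)
    xs=np.arange(x1,x0,-s); ys=np.arange(y1,y0,-s)
    X,Y=np.meshgrid(xs,ys,indexing="ij")
    p=proj(i,np.stack([X,Y,np.full_like(X,z)],-1)).astype(np.float32)
    return cv2.remap(im,p[...,0],p[...,1],cv2.INTER_LINEAR)
def brown(o):
    h=cv2.cvtColor(o,cv2.COLOR_BGR2HSV); H,S,V=cv2.split(h)
    return (((H<10)|(H>172))&(S>90)&(V<150)&(V>15)).astype(np.uint8)*255
def rects(m,z,x1,y1,s=0.5,amin=1500):
    m=cv2.morphologyEx(m,cv2.MORPH_CLOSE,np.ones((9,9))); out=[]
    for c in cv2.findContours(m,cv2.RETR_EXTERNAL,cv2.CHAIN_APPROX_NONE)[0]:
        if cv2.contourArea(c)*s*s<amin: continue
        (u,v),_,_=r=cv2.minAreaRect(c); b=cv2.boxPoints(r)
        w=np.stack([x1-b[:,1]*s,y1-b[:,0]*s],1); e=[w[1]-w[0],w[2]-w[1]]
        L=[np.linalg.norm(k) for k in e]; k=e[int(np.argmax(L))]
        out.append(dict(c=[round(x1-v*s,1),round(y1-u*s,1)],L=[round(max(L),1),round(min(L),1)],yaw=round(float((np.arctan2(k[1],k[0])+np.pi)%np.pi),3)))
    return out
def tool():
    s=state(); p=s["tool_pos"]; w,x,y,z=s["orientation"]
    yx=2*(x*y-w*z),1-2*(x*x+z*z)  # tool y axis in world
    return dict(t=round(s["clock"],2),p=p.round(1),closeyaw=round(float(np.arctan2(yx[1],yx[0])),3),w=round(s["width"],1),g=round(s["gripper_force"],1),F=s["wrist_force"].round(1))
E
python3 - <<'E'
from h import *
i,im=cam("wrist"); cv2.imwrite("pics/w0.png",im)
M=i["world_to_cam"]; print(-M[:3,:3].T@M[:3,3], M[:3,:3].round(2),i["fx"],i["k1"])
print(tool())
# scene ortho at z=40
i,im=cam("scene"); o=ortho(i,im,40,350,900,-400,450,1.0); m=brown(o)
print(rects(m,40,900,450,1.0,1500))
cv2.imwrite("pics/so.png",cv2.resize(o,(800,int(800*o.shape[0]/o.shape[1]))))
E
```

```text
[675.56266755  68.84617726 373.326638  ] [[ 1.   -0.    0.  ]
 [-0.   -0.96  0.27]
 [ 0.   -0.27 -0.96]] 348.4399154895587 -0.04879573104411395
{'t': 1.05, 'p': array([675. ,  -0. , 303.9]), 'closeyaw': -0.0, 'w': 85.0, 'g': 0.0, 'F': array([0.3, 0.6, 1.1])}
[{'c': [444.9, 118.5], 'L': [np.float32(188.7), np.float32(41.1)], 'yaw': 1.56}, {'c': [457.5, 317.8], 'L': [np.float32(92.7), np.float32(38.5)], 'yaw': 1.065}, {'c': [459.9, -105.5], 'L': [np.float32(104.4), np.float32(81.4)], 'yaw': 1.796}, {'c': [620.0, 437.5], 'L': [np.float32(192.0), np.float32(25.0)], 'yaw': 0.0}, {'c': [831.6, 53.2], 'L': [np.float32(215.7), np.float32(62.2)], 'yaw': 1.787}, {'c': [881.0, 391.0], 'L': [np.float32(118.0), np.float32(38.0)], 'yaw': 1.571}]
```

View pics/w0.png

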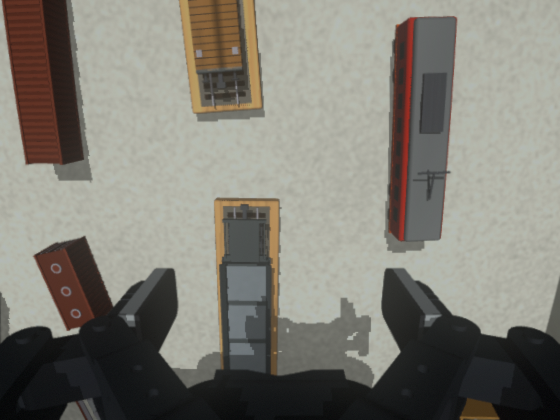

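View pics/so.png

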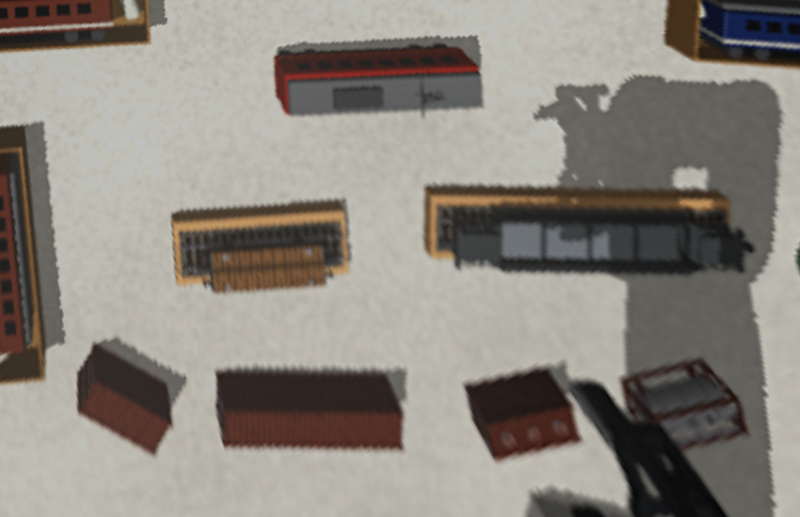

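The wrist view has image right = +x and up = +y. It shows the well wagon at column 247, the flat wagon at the top (225,50), the box40 end at top left, bulk20 at (75,280) and the loco at right. The scene top view shows every container roughly along y. I'll go up and right for a survey.

```bash
python3 -m creep '[[[-0.16,-0.1,-0.1,0],[-0.16,-0.1,-0.1,0],[-0.16,-0.1,-0.1,0],[-0.16,-0.1,-0.1,0],[-0.16,-0.1,-0.1,0],[-0.16,-0.1,-0.1,0],[-0.16,-0.1,-0.1,0],[0,0,0,0],[0,0,0,0],[0,0,0,0]]]' 1 20
python3 - <<'E'
from h import *
print(tool()); i,im=cam("wrist"); 
o=ortho(i,im,40,330,850,-400,150,1.0); cv2.imwrite("pics/o1.png",o); np.savez("o1.npz",im=im,**i)
print(rects(brown(o),40,850,150,1.0,800))
E
```

```text
clock: 2.1
tool_pos: [570.3, -167.5, 408.2]
orientation: [-0.0, 0.707, 0.707, -0.0]
wrist_force: [-1.1, 0.6, -0.4]
width: 85.3
gripper_force: 0.0
{'t': 2.1, 'p': array([ 570.3, -167.5,  408.2]), 'closeyaw': 0.0, 'w': 85.3, 'g': 0.0, 'F': array([-1.1,  0.6, -0.4])}
[{'c': [443.8, -115.2], 'L': [np.float32(91.4), np.float32(37.2)], 'yaw': 1.802}, {'c': [809.2, -11.0], 'L': [np.float32(87.6), np.float32(59.0)], 'yaw': 1.631}]
```

View pics/o1.png

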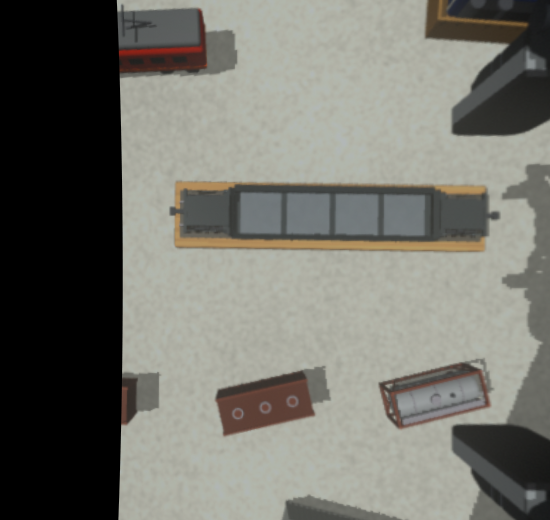

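The top view shows bulk20 at (264,404) with its hatches, centred at world (444,-115). The tank is at (437,395) and the well wagon's well spans columns 232–440, with its middle at about world (636,-185). I'll go above bulk20 and look from close by.

```bash
python3 -m creep '[[[0.07,-0.169,0.15,0],[0.07,-0.169,0.15,0],[0.07,-0.169,0.15,0],[0.07,-0.169,0.15,0],[0.07,-0.169,0.15,0],[0,0,0.22,-0.221],[0,0,0.22,-0.22],[0,0,0,0],[0,0,0,0],[0,0,0,0]]]' 1 20
python3 - <<'E'
from h import *
print(tool()); i,im=cam("wrist"); cv2.imwrite("pics/w2.png",im)
o=ortho(i,im,40,360,520,-200,-20); print(rects(brown(o),40,520,-20))
d=np.load("o1.npz"); i=dict(fx=d["fx"],fy=d["fy"],cx=d["cx"],cy=d["cy"],k1=d["k1"],world_to_cam=d["world_to_cam"])
a=ortho(i,d["im"],38,580,700,-360,-20,.5); b=ortho(i,d["im"],40,400,490,-350,-230,.3)
cv2.imwrite("pics/o2.png",np.vstack([cv2.resize(a,(680,240)),cv2.resize(cv2.copyMakeBorder(b,0,0,0,1,0),(400,300))[:, :].copy() if 0 else cv2.copyMakeBorder(cv2.resize(b,(400,300)),0,0,0,280,0)]))
E
```

```text
clock: 3.15
tool_pos: [443.9, -115.5, 232.2]
orientation: [0.001, 0.622, 0.783, 0.0]
wrist_force: [0.5, -0.0, -0.2]
width: 85.2
gripper_force: 0.0
{'t': 3.15, 'p': array([ 443.9, -115.5,  232.2]), 'closeyaw': 0.229, 'w': 85.2, 'g': 0.0, 'F': array([ 0.5, -0. , -0.2])}
[{'c': [442.5, -114.5], 'L': [np.float32(93.9), np.float32(36.7)], 'yaw': 1.794}]
```

View pics/w2.png

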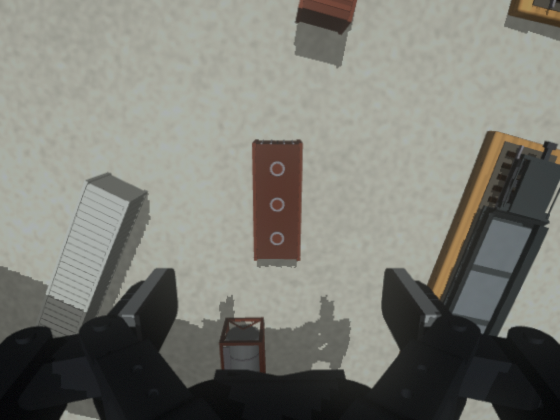

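View pics/o2.png

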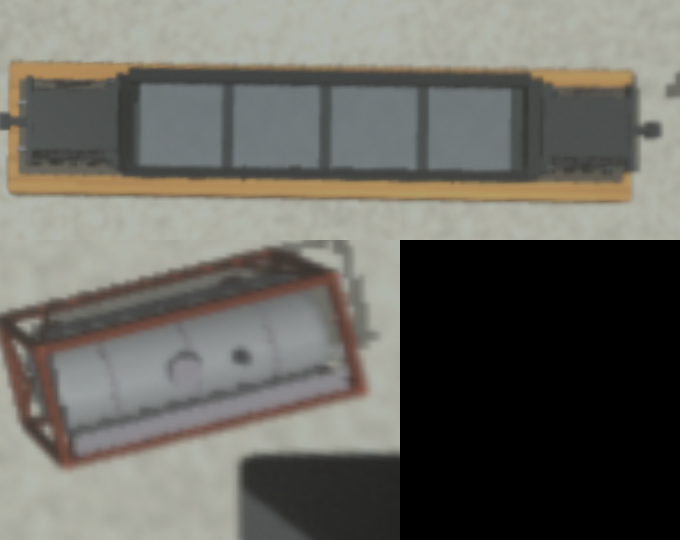

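The close look puts bulk20 at image (277,200), which gives (442.5,-114.5), yaw 1.794 and a size of 94x37 — consistent with the given dimensions. In the stacked crop the well is centred at about (636,-185) with yaw 1.557, and the tank is at about (451,-290) with yaw 1.82. I'll descend and grip.

```bash
python3 -m creep '[[[0.009,-0.008,0.25,0],[0,0,0.25,0],[0,0,0.25,0],[0,0,0.15,0],[0,0,0.06,0],[0,0,0,0],[0,0,0,0],[0,0,0,0],[0,0,0,0],[0,0,0,0]]]' 0.65 40
python3 -m creep '[[[0,0,0,0],[0,0,0,0],[0,0,0,0],[0,0,0,0],[0,0,0,0],[0,0,0,0],[0,0,-0.1,0],[0,0,-0.2,0],[0,0,-0.2,0],[0,0,-0.2,0]]]' 0 40
```

```text
clock: 4.2
tool_pos: [442.0, -114.5, 87.1]
orientation: [0.0, 0.621, 0.784, 0.0]
wrist_force: [-0.4, 0.5, -0.1]
width: 55.4
gripper_force: 0.0
clock: 5.2
tool_pos: [441.5, -114.4, 192.4]
orientation: [-0.0, 0.621, 0.784, -0.0]
wrist_force: [0.3, -0.2, -0.6]
width: 37.2
gripper_force: 40.2
```

```bash
python3 -m creep '[[[0,0,0,0.232],[0,0,0,0.232],[-0.024,0.261,0,0],[-0.024,0.261,0,0],[-0.024,0.261,0.03,0],[-0.024,0.261,0.06,0],[-0.024,0.261,0.06,0],[0,0,0,0],[0,0,0,0],[0,0,0,0]]]' 0 40
python3 - <<'E'
from h import *
print(tool()); i,im=cam("wrist"); cv2.imwrite("pics/w3.png",im); np.savez("o3.npz",im=im,**i)
E
```

```text
clock: 6.2
tool_pos: [636.7, -134.8, 169.1]
orientation: [-0.0, 0.711, 0.703, -0.0]
wrist_force: [-0.6, 0.8, -0.3]
width: 37.5
gripper_force: 40.5
{'t': 6.2, 'p': array([ 636.7, -134.8,  169.1]), 'closeyaw': -0.012, 'w': 37.5, 'g': 40.5, 'F': array([-0.6,  0.8, -0.3])}
```

View pics/w3.png

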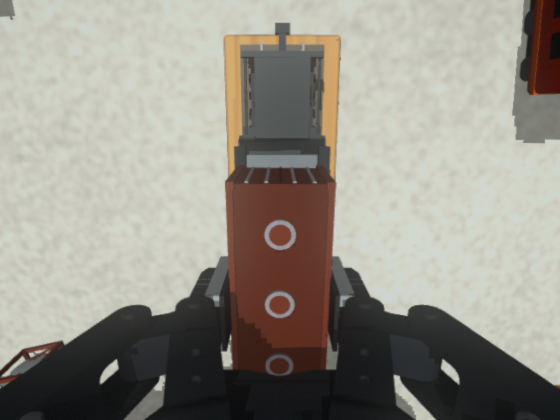

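The gripped bulk20 fills the middle of the wrist view, with its roof end edge at row 182, columns 229–334. Beyond it are the platform (columns 251–313), the well's end edge at row 138 and the board (columns 224–340).

```bash
cat >> h.py <<'E'
def back(i,u,v,z):
    from scipy.optimize import fsolve
    return fsolve(lambda q: proj(i,[q[0],q[1],z])-[u,v],state()["tool_pos"][:2]).round(1)
def load(f):
    d=np.load(f); return {k:d[k] for k in d if k!="im"}, d["im"]
E
python3 - <<'E'
from h import *
i,im=load("o3.npz")
for n,u,v,z in [("roofL",229,183,122),("roofR",334,182,122),("botL",238,168,82),("botR",324,168,82),("platL",252,100,41),("platR",312.5,100,41),("platfar",282,52,41),("platnear",282,139,41),("rimL",234,145,38),("rimR",329,145,38),("boardL",224,37,8),("boardR",340,37,8)]:
    print(n,back(i,u,v,z))
g=cv2.cvtColor(im,cv2.COLOR_BGR2GRAY); print(g[125:190:1,282].tolist()); print(g[30:60,270].tolist())
E
```

```text
roofL [620.8 -88.3]
roofR [656.5 -88.4]
botL [619.2 -89.2]
botR [658.  -89.7]
platL [623.5 -58.3]
platR [656.3 -58.7]
platfar [640.  -34.2]
platnear [639.5 -79.4]
rimL [612.2 -82.6]
rimR [666.2 -83.3]
boardL [605.1 -19.8]
boardR [675.7 -20.6]
[86, 87, 86, 87, 86, 86, 87, 86, 86, 86, 86, 85, 83, 63, 54, 52, 55, 58, 58, 58, 58, 59, 59, 59, 60, 72, 82, 84, 84, 91, 127, 135, 135, 135, 136, 136, 136, 137, 137, 136, 136, 133, 111, 63, 47, 45, 44, 44, 44, 44, 46, 45, 43, 44, 45, 45, 45, 45, 48, 65, 68, 68, 68, 69, 68]
[204, 203, 201, 198, 173, 156, 164, 170, 173, 172, 172, 172, 173, 170, 149, 126, 123, 121, 121, 120, 114, 104, 102, 103, 102, 101, 96, 94, 100, 101]
```

```bash
python3 -m creep '[[[0.006,0,0.12,0],[0,0,0.1,0],[0,0,0.08,0],[0,0,0.04,0],[0,0,0.02,0],[0,0,0.005,0],[0,0,0,0],[0,0,0,0],[0,0,0,0],[0,0,0,0]]]' 0 40
python3 -c "
from h import *
print(tool())"
```

```text
clock: 7.25
tool_pos: [637.4, -133.9, 114.3]
orientation: [0.0, 0.711, 0.703, 0.0]
wrist_force: [-0.8, 0.1, 0.4]
width: 37.4
gripper_force: 40.5
{'t': 7.25, 'p': array([ 637.4, -133.9,  114.3]), 'closeyaw': -0.012, 'w': 37.4, 'g': 40.5, 'F': array([-0.8,  0.1,  0.4])}
```

```bash
python3 -m creep '[[[0,0,0,0],[0,0,0,0],[0,0,0,0],[0,0,-0.1,0],[0,0,-0.3,0],[0,0,-0.3,0],[0,0,-0.32,0],[0.1,0,-0.3,0],[0.2,-0.1,-0.2,0],[0.3,-0.1,0,0]]]' 0.62 40
python3 -m creep '[[[0.32,-0.07,-0.06,0],[0.32,-0.07,-0.06,0],[0.32,-0.07,-0.06,0],[0.32,-0.07,-0.06,0],[0.2,-0.07,-0.05,0],[0.08,-0.05,0,0],[0,0,0,0.046],[0,0,0,0],[0,0,0,0],[0,0,0,0]]]' 1 40
python3 - <<'E'
from h import *
print(tool()); i,im=cam("wrist"); np.savez("o4.npz",im=im,**i)
o=ortho(i,im,40,330,780,-100,420,1.0); cv2.imwrite("pics/o4.png",o)
print(rects(brown(o),40,780,420,1.0,800))
E
```

```text
clock: 8.25
tool_pos: [608.3, -43.9, 348.6]
orientation: [0.003, 0.712, 0.702, 0.002]
wrist_force: [1.2, 1.2, -0.1]
width: 53.1
gripper_force: 0.0
clock: 9.25
tool_pos: [551.6, 190.1, 385.5]
orientation: [-0.0, 0.72, 0.694, -0.0]
wrist_force: [0.2, -0.0, -0.6]
width: 85.3
gripper_force: 0.0
{'t': 9.25, 'p': array([551.6, 190.1, 385.5]), 'closeyaw': -0.037, 'w': 85.3, 'g': 0.0, 'F': array([ 0.2, -0. , -0.6])}
[{'c': [446.8, 119.3], 'L': [np.float32(188.0), np.float32(37.4)], 'yaw': 1.554}, {'c': [459.1, 318.1], 'L': [np.float32(91.9), np.float32(37.8)], 'yaw': 1.058}]
```

View pics/o4.png

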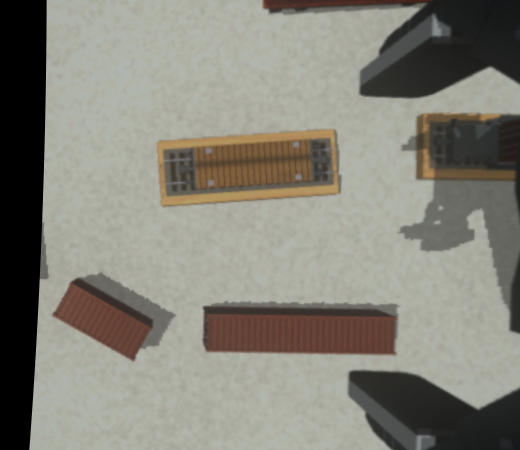

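Top view: box20 is at (104,318), giving (459,318) with yaw 1.06. box40 is at (300,331), giving (447,119) with yaw 1.55. The flat wagon's deck is centred near pixel (252,165), giving (615,168) with yaw 1.64. Going above box20 next.

```bash
python3 -m creep '[[[0.166,-0.13,0.1,0],[0.166,-0.13,0.1,0],[0.166,-0.13,0.1,0],[0.166,-0.13,0.1,0],[0.166,-0.13,0.1,0],[0,0,0.13,0.228],[0,0,0.13,0.227],[0,0,0.13,0.227],[0,0,0.13,0.227],[0,0,0,0]]]' 1 40
python3 - <<'E'
from h import *
print(tool()); i,im=cam("wrist"); 
o=ortho(i,im,40,380,540,240,400); r=rects(brown(o),40,540,400); print(r); print(tool())
E
```

```text
clock: 10.3
tool_pos: [457.9, 318.3, 230.0]
orientation: [0.0, 0.864, 0.504, -0.002]
wrist_force: [-0.7, 0.4, 0.4]
width: 85.3
gripper_force: 0.0
{'t': 10.3, 'p': array([457.9, 318.3, 230. ]), 'closeyaw': -0.515, 'w': 85.3, 'g': 0.0, 'F': array([-0.7,  0.4,  0.4])}
[{'c': [458.6, 319.0], 'L': [np.float32(94.0), np.float32(37.1)], 'yaw': 1.062}]
{'t': 10.35, 'p': array([458.3, 318.6, 231.9]), 'closeyaw': -0.51, 'w': 85.3, 'g': 0.0, 'F': array([ 0.1,  0.2, -0.1])}
```

```bash
python3 -m creep '[[[0.003,0,0.25,0],[0,0,0.25,0],[0,0,0.25,0],[0,0,0.15,0],[0,0,0.065,0],[0,0,0,0],[0,0,0,0],[0,0,0,0],[0,0,0,0],[0,0,0,0]]]' 0.65 40
python3 -m creep '[[[0,0,0,0],[0,0,0,0],[0,0,0,0],[0,0,0,0],[0,0,-0.1,0],[0,0,-0.25,0],[0,0,-0.25,-0.24],[0,0,-0.1,-0.24],[0,0,0,-0.24],[0,0,0,-0.24]]]' 0 40
python3 -c "
from h import *
print(tool())"
```

```text
clock: 11.35
tool_pos: [458.7, 319.6, 88.7]
orientation: [-0.0, 0.863, 0.505, 0.001]
wrist_force: [-0.2, -0.6, 0.5]
width: 55.6
gripper_force: 0.0
clock: 12.35
tool_pos: [458.6, 319.5, 194.6]
orientation: [0.0, 0.709, 0.706, 0.001]
wrist_force: [-0.2, 0.1, -1.0]
width: 37.6
gripper_force: 40.3
{'t': 12.35, 'p': array([458.6, 319.5, 194.6]), 'closeyaw': -0.004, 'w': 37.6, 'g': 40.3, 'F': array([-0.2,  0.1, -1. ])}
```

```bash
python3 -m creep '[[[0,0,0,0.017],[-0.307,0.103,0,0],[-0.307,0.103,0,0],[-0.307,0.103,0,0],[-0.307,0.103,0,0],[-0.307,0.103,0,0],[-0.307,0.103,0,0],[-0.307,0.103,0,0],[-0.307,0.103,0,0],[-0.307,0.103,0,0]]]' 0 40
python3 -m creep '[[[-0.307,0.103,0,0],[-0.307,0.103,0,0],[-0.307,0.1,0,0],[0,0,0.08,0],[0,0,0.08,0],[0,0,0,0],[0,0,0,0],[0,0,0,0],[0,0,0,0],[0,0,0,0]]]' 0 40
python3 - <<'E'
from h import *
print(tool()); i,im=cam("wrist"); cv2.imwrite("pics/w5.png",im); np.savez("o5.npz",im=im,**i)
E
```

```text
clock: 13.35
tool_pos: [590.1, -99.6, 193.5]
orientation: [0.0, 0.715, 0.699, 0.0]
wrist_force: [0.8, 1.5, -0.6]
width: 37.5
gripper_force: 40.3
clock: 14.35
tool_pos: [633.4, -236.1, 169.5]
orientation: [0.0, 0.713, 0.701, 0.0]
wrist_force: [-0.1, 0.0, -0.9]
width: 37.4
gripper_force: 40.4
{'t': 14.35, 'p': array([ 633.4, -236.1,  169.5]), 'closeyaw': -0.018, 'w': 37.4, 'g': 40.4, 'F': array([-0.1,  0. , -0.9])}
```

View pics/w5.png

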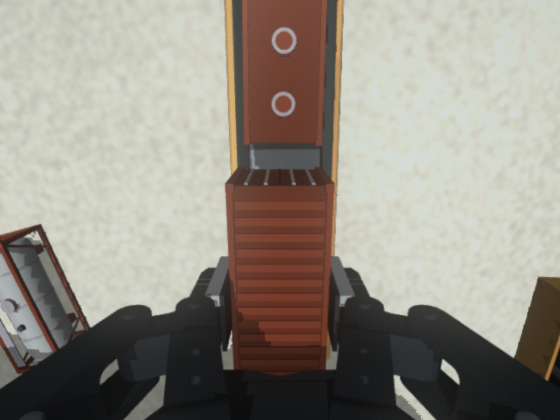

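The bulk container sits in the well at the top of the view, with its near roof edge at row 144, columns 245–323. The held box20 has its roof end at row 184, columns 228–333, and its underside end at row 169. I'll work out the relative positions.

```bash
python3 - <<'E'
from h import *
i,im=load("o5.npz")
for n,u,v,z in [("roofL",228,184,120.8),("roofR",333,184,120.8),("botL",238,169,81),("botR",323,169,81),("bulkL",245,144,67),("bulkR",323,144,67),("bulkLf",246,10,67),("bulkRf",325,10,67),("boardL",229,80,8),("boardR",340,80,8),("boardL",233,170,8),("boardR",337,170,8)]:
    print(n,back(i,u,v,z))
g=im[:,:,2]
for v in (80,120,150): print(v,g[v,222:256].tolist(),g[v,315:346].tolist())
E
```

```text
roofL [ 617.2 -190.2]
roofR [ 653.4 -190.9]
botL [ 616.1 -191.1]
botR [ 654.8 -191.8]
bulkL [ 618.4 -181. ]
bulkR [ 656.4 -181.7]
bulkLf [ 621.3 -121.7]
bulkRf [ 656.6 -122.3]
boardL [ 604.3 -145.9]
boardR [ 673.8 -147.2]
boardL [ 603.9 -202.7]
boardR [ 673.2 -204. ]
80 [207, 208, 209, 210, 208, 183, 191, 209, 213, 213, 213, 207, 138, 90, 80, 77, 76, 76, 75, 74, 80, 115, 132, 134, 134, 132, 110, 114, 115, 115, 115, 115, 114, 115] [109, 110, 109, 109, 120, 129, 130, 129, 117, 87, 65, 70, 75, 76, 76, 77, 75, 74, 76, 100, 162, 185, 191, 186, 170, 157, 195, 208, 210, 209, 210]
120 [208, 209, 209, 208, 209, 204, 180, 191, 205, 213, 214, 213, 208, 172, 96, 79, 77, 75, 75, 74, 75, 87, 127, 130, 130, 129, 125, 107, 110, 110, 110, 110, 110, 109] [105, 103, 110, 124, 127, 127, 125, 104, 68, 67, 74, 75, 75, 75, 77, 76, 74, 81, 125, 171, 190, 193, 184, 167, 169, 192, 206, 205, 205, 205, 204]
150 [200, 199, 199, 198, 199, 199, 200, 197, 182, 201, 212, 213, 213, 210, 187, 99, 78, 75, 74, 73, 73, 72, 72, 71, 71, 68, 64, 81, 99, 126, 129, 120, 91, 86] [85, 85, 85, 85, 77, 64, 57, 65, 72, 74, 74, 74, 74, 75, 74, 73, 81, 132, 183, 195, 196, 184, 163, 175, 206, 210, 211, 211, 211, 211, 211]
```

```bash
python3 -m creep '[[[0.023,0.016,0.08,-0.008],[0,0,0.1,0],[0,0,0.08,0],[0,0,0.05,0],[0,0,0.03,0],[0,0,0.015,0],[0,0,0,0],[0,0,0,0],[0,0,0,0],[0,0,0,0]]]' 0 40
python3 -c "
from h import *
print(tool())"
```

```text
clock: 15.4
tool_pos: [635.8, -233.1, 115.9]
orientation: [0.0, 0.712, 0.702, 0.0]
wrist_force: [-0.1, 0.3, -0.0]
width: 37.2
gripper_force: 40.4
{'t': 15.4, 'p': array([ 635.8, -233.1,  115.9]), 'closeyaw': -0.014, 'w': 37.2, 'g': 40.4, 'F': array([-0.1,  0.3, -0. ])}
```

```bash
python3 -m creep '[[[0,0,0,0],[0,0,0,0],[0,0,0,0],[0,0,-0.1,0],[0,0,-0.3,0],[0,0,-0.3,0],[-0.099,-0.307,-0.05,0],[-0.099,-0.307,0,0],[-0.099,-0.307,0,0],[-0.099,-0.307,0,0]]]' 0.62 40
python3 -m creep '[[[0,0,0,-0.255],[0,0,0,-0.255],[0,0,0,0],[0,0,0,0],[0,0,0,0],[0,0,0,0],[0,0,0,0],[0,0,0,0],[0,0,0,0],[0,0,0,0]]]' 1 40
python3 - <<'E'
from h import *
print(tool()); i,im=cam("wrist"); np.savez("o6.npz",im=im,**i)
o=ortho(i,im,40,380,520,-370,-210,0.3); cv2.imwrite("pics/o6.png",o); print(o.shape)
E
```

```text
clock: 16.4
tool_pos: [449.0, -289.9, 229.4]
orientation: [0.001, 0.712, 0.702, 0.0]
wrist_force: [-0.4, -1.9, 0.2]
width: 53.1
gripper_force: 0.0
clock: 17.4
tool_pos: [450.7, -289.8, 228.1]
orientation: [-0.0, 0.612, 0.791, 0.0]
wrist_force: [-0.3, -0.1, 0.8]
width: 85.6
gripper_force: 0.0
{'t': 17.4, 'p': array([ 450.7, -289.8,  228.1]), 'closeyaw': 0.253, 'w': 85.6, 'g': 0.0, 'F': array([-0.3, -0.1,  0.8])}
(467, 534, 3)
```

View pics/o6.png

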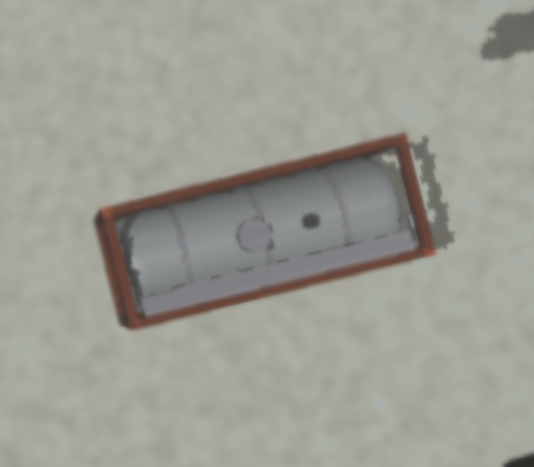

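The tank frame's top corners are at (102,210), (404,135), (434,252) and (132,328), so its centre is at (450.7,-290.5) with yaw 1.815. The tool is already over it, so I'll descend and grip.

```bash
python3 -m creep '[[[-0.004,0,0.25,0.017],[0,0,0.25,0],[0,0,0.25,0],[0,0,0.15,0],[0,0,0.06,0],[0,0,0,0],[0,0,0,0],[0,0,0,0],[0,0,0,0],[0,0,0,0]]]' 0.65 40
python3 -m creep '[[[0,0,0,0],[0,0,0,0],[0,0,0,0],[0,0,0,0],[0,0,-0.1,0],[0,0,-0.25,0],[0,0,-0.25,0.17],[0,0,-0.1,0.17],[0,0,0,0],[0,0,0,0]]]' 0 40
python3 -c "
from h import *
print(tool())"
```

```text
clock: 18.45
tool_pos: [451.1, -290.5, 84.9]
orientation: [0.001, 0.616, 0.788, 0.0]
wrist_force: [-0.3, -0.9, 0.3]
width: 55.5
gripper_force: 0.0
clock: 19.45
tool_pos: [450.7, -290.3, 189.1]
orientation: [0.0, 0.683, 0.731, -0.0]
wrist_force: [0.1, 0.4, -1.3]
width: 36.8
gripper_force: 40.2
{'t': 19.45, 'p': array([ 450.7, -290.3,  189.1]), 'closeyaw': 0.068, 'w': 36.8, 'g': 40.2, 'F': array([ 0.1,  0.4, -1.3])}
```

```bash
python3 -m creep '[[[0.27,0.118,0,0],[0.27,0.118,0,0],[0.27,0.118,0,0],[0.27,0.118,0,0],[0.27,0.118,0,0],[0.27,0.118,0,0],[0.27,0.118,0,0],[0.27,0.118,0,0],[0.27,0.118,0,0],[0.27,0.118,0,0]]]' 0 40
python3 -m creep '[[[0.27,0.118,0,0],[0,0,0.06,0],[0,0,0.06,0],[0,0,0.04,0],[0,0,0,0],[0,0,0,0],[0,0,0,0],[0,0,0,0],[0,0,0,0],[0,0,0,0]]]' 0 40
python3 - <<'E'
from h import *
print(tool()); i,im=cam("wrist"); cv2.imwrite("pics/w7.png",im); np.savez("o7.npz",im=im,**i)
E
```

```text
clock: 20.45
tool_pos: [600.6, 127.2, 187.4]
orientation: [-0.001, 0.682, 0.731, -0.001]
wrist_force: [0.9, 0.4, -0.9]
width: 36.5
gripper_force: 40.2
clock: 21.45
tool_pos: [615.8, 166.9, 165.4]
orientation: [0.0, 0.683, 0.73, 0.0]
wrist_force: [-0.3, 0.2, -1.0]
width: 36.7
gripper_force: 40.2
{'t': 21.45, 'p': array([615.8, 166.9, 165.4]), 'closeyaw': 0.066, 'w': 36.7, 'g': 40.2, 'F': array([-0.3,  0.2, -1. ])}
```

View pics/w7.png

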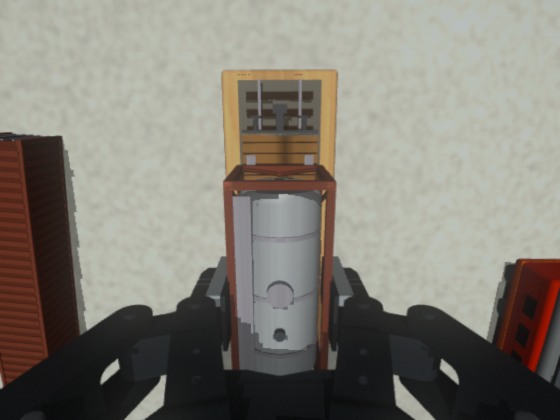

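The held tank's top end edge is at row 183, columns 226–335, and its underside end is at row 166. The deck end is at row 133, columns 241–319, with pads at (251,160) and (309,160). The board end is at row 71, columns 222–337.

```bash
python3 - <<'E'
from h import *
i,im=load("o7.npz"); t=tool(); a=t["closeyaw"]; X=np.array([-np.sin(a),np.cos(a)]); Y=np.array([np.cos(a),np.sin(a)])
for n,u,v,z in [("topL",226,183,120.5),("topR",335,183,120.5),("botL",235,166,80.5),("botR",327,166,80.5),("deckL",241,134,40),("deckR",319,134,40),("pad",251,160,40),("pad",309,160,40),("boardL",222,71,8),("boardR",337,71,8),("boardL",222.5,150,8),("boardR",336.5,150,8)]:
    d=back(i,u,v,z)-t["p"][:2]; print(n,(d@X).round(1),(d@Y).round(1))
E
```

```text
topL 46.5 -17.2
topR 46.5 19.2
botL 46.5 -19.1
botR 46.5 21.8
deckL 58.2 -20.3
deckR 58.2 22.4
pad 44.0 -15.1
pad 44.0 17.2
boardL 94.4 -34.4
boardR 94.4 36.0
boardL 46.4 -36.0
boardR 46.3 37.6
```

Tank and deck coincide within 1 mm, so I'll lower it straight down.

```bash
python3 -m creep '[[[0,0,0.08,0],[0,0,0.08,0],[0,0,0.06,0],[0,0,0.03,0],[0,0,0.018,0],[0,0,0,0],[0,0,0,0],[0,0,0,0],[0,0,0,0],[0,0,0,0]]]' 0 40
python3 -c "
from h import *
print(tool())"
```

```text
clock: 22.5
tool_pos: [615.8, 166.9, 125.0]
orientation: [0.0, 0.683, 0.73, 0.0]
wrist_force: [0.7, -0.5, -1.2]
width: 36.8
gripper_force: 40.4
{'t': 22.5, 'p': array([615.8, 166.9, 125. ]), 'closeyaw': 0.066, 'w': 36.8, 'g': 40.4, 'F': array([ 0.7, -0.5, -1.2])}
```

```bash
python3 -m creep '[[[0,0,0,0],[0,0,0,0],[0,0,0,0],[0,0,-0.1,0],[0,0,-0.3,0],[0,0,-0.3,0],[-0.061,-0.286,-0.1,0],[-0.061,-0.286,-0.1,0],[-0.061,-0.286,0,0],[-0.061,-0.286,0,0]]]' 0.62 40
python3 -m creep '[[[0,0,0,0.159],[0,0,0,0],[0,0,0,0],[0,0,0,0],[0,0,0,0],[0,0,0,0],[0,0,0,0],[0,0,0,0],[0,0,0,0],[0,0,0,0]]]' 1 40
python3 - <<'E'
from h import *
print(tool()); i,im=cam("wrist"); cv2.imwrite("pics/w8.png",im); np.savez("o8.npz",im=im,**i)
o=ortho(i,im,40,390,510,0,240,0.5); cv2.imwrite("pics/o8.png",o); print(rects(brown(o),40,510,240))
E
```

```text
clock: 23.5
tool_pos: [445.4, 118.7, 261.4]
orientation: [0.0, 0.683, 0.73, 0.001]
wrist_force: [0.4, -1.0, 0.7]
width: 52.7
gripper_force: 0.0
clock: 24.5
tool_pos: [447.0, 119.1, 259.9]
orientation: [-0.0, 0.713, 0.701, -0.0]
wrist_force: [-0.5, 0.7, -0.2]
width: 85.5
gripper_force: 0.0
{'t': 24.5, 'p': array([447. , 119.1, 259.9]), 'closeyaw': -0.017, 'w': 85.5, 'g': 0.0, 'F': array([-0.5,  0.7, -0.2])}
[{'c': [445.9, 118.8], 'L': [np.float32(188.0), np.float32(37.0)], 'yaw': 1.555}]
```

View pics/w8.png

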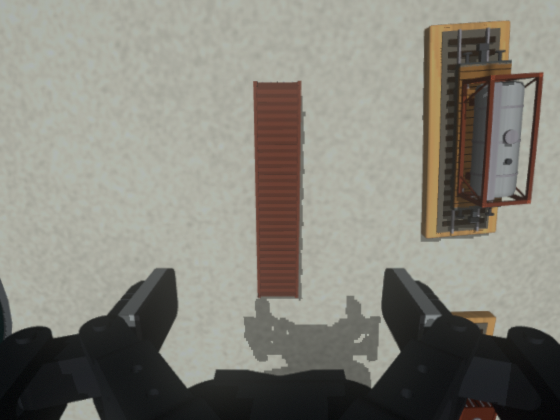

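The whole of box40 is in view, columns 254–301 and rows 82–298, centred at (446,119). The tank stands on the flat wagon at the upper right. Descend and grip box40.

```bash
python3 -m creep '[[[0,-0.007,0.28,0],[0,0,0.28,0],[0,0,0.28,0],[0,0,0.2,0],[0,0,0.1,0],[0,0,0.033,0],[0,0,0,0],[0,0,0,0],[0,0,0,0],[0,0,0,0]]]' 0.65 50
python3 -m creep '[[[0,0,0,0],[0,0,0,0],[0,0,0,0],[0,0,0,0],[0,0,-0.1,0],[0,0,-0.2,0],[0,0,-0.25,0],[0,0,-0.25,0],[0,0,-0.1,0],[0,0,0,0]]]' 0 50
python3 -c "
from h import *
print(tool())"
```

```text
clock: 25.55
tool_pos: [446.3, 119.2, 85.0]
orientation: [0.0, 0.713, 0.701, 0.001]
wrist_force: [0.1, 0.3, -0.7]
width: 55.3
gripper_force: 0.0
clock: 26.55
tool_pos: [446.4, 119.3, 220.7]
orientation: [0.001, 0.713, 0.701, 0.001]
wrist_force: [-0.3, 0.7, -1.9]
width: 37.1
gripper_force: 50.5
{'t': 26.55, 'p': array([446.4, 119.3, 220.7]), 'closeyaw': -0.017, 'w': 37.1, 'g': 50.5, 'F': array([-0.3,  0.7, -1.9])}
```

```bash
python3 -m creep '[[[-0.25,0.163,0,0.006],[-0.25,0.163,0,0],[-0.25,0.163,0,0],[-0.25,0.163,0,0],[-0.25,0.163,0,0],[-0.25,0.163,0,0],[-0.25,0.163,0,0],[-0.25,0.163,0,0],[0,0,0.1,0],[0,0,0.1,0]]]' 0 50
python3 -m creep '[[[0,0,0,0],[0,0,0,0],[0,0,0,0],[0,0,0,0],[0,0,0,0],[0,0,0,0],[0,0,0,0],[0,0,0,0],[0,0,0,0],[0,0,0,0]]]' 0 50
python3 - <<'E'
from h import *
print(tool()); i,im=cam("wrist"); cv2.imwrite("pics/w9.png",im); np.savez("o9.npz",im=im,**i)
E
```

```text
clock: 27.55
tool_pos: [635.0, -185.2, 185.4]
orientation: [-0.001, 0.715, 0.699, -0.001]
wrist_force: [0.7, 0.0, -1.0]
width: 37.0
gripper_force: 50.7
clock: 28.55
tool_pos: [635.5, -184.7, 189.0]
orientation: [-0.0, 0.714, 0.7, -0.0]
wrist_force: [0.2, -0.3, -1.8]
width: 37.3
gripper_force: 50.7
{'t': 28.55, 'p': array([ 635.5, -184.7,  189. ]), 'closeyaw': -0.02, 'w': 37.3, 'g': 50.7, 'F': array([ 0.2, -0.3, -1.8])}
```

View pics/w9.png

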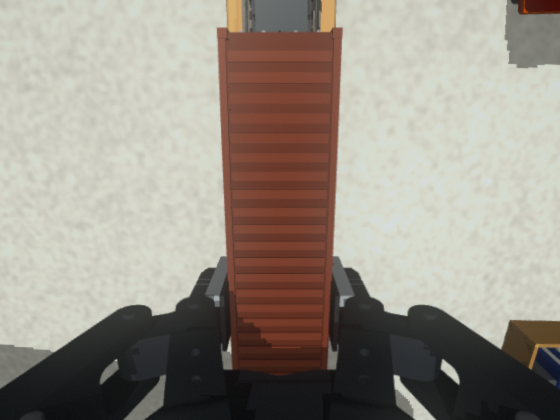

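```bash
python3 - <<'E'
from h import *
i,im=load("o9.npz")
for n,u,v,z in [("endL",219,32,144),("endR",342,32,144),("boardL",228,10,8),("boardR",335,10,8),("platL",250,10,41),("platR",313,10,41)]:
    print(n,back(i,u,v,z))
print(im[10,215:260,2].tolist(),im[10,305:345,2].tolist())
E
```

```text
endL [619.8 -91.4]
endR [656.9 -92.2]
boardL [605.5 -49.1]
boardR [675.2 -50.6]
platL [622.2 -58.3]
platR [657.8 -59. ]
[210, 210, 210, 210, 210, 210, 209, 207, 206, 204, 196, 180, 189, 203, 211, 212, 212, 212, 212, 211, 212, 209, 205, 205, 209, 209, 183, 149, 136, 133, 108, 92, 96, 120, 124, 120, 106, 94, 91, 92, 104, 107, 107, 107, 107] [100, 99, 91, 74, 80, 84, 74, 72, 91, 94, 82, 94, 76, 79, 95, 105, 137, 203, 210, 211, 211, 211, 210, 211, 211, 211, 211, 211, 205, 188, 174, 180, 198, 200, 201, 201, 202, 202, 204, 203]
```

box40's end is at row 32, columns 219–342, within 2 mm of the wagon's line. A small correction, then lower it.

```bash
python3 -m creep '[[[0.008,0.009,0.05,-0.011],[0,0,0.07,0],[0,0,0.06,0],[0,0,0.04,0],[0,0,0.02,0],[0,0,0.003,0],[0,0,0,0],[0,0,0,0],[0,0,0,0],[0,0,0,0]]]' 0 50
python3 -c "
from h import *
print(tool())"
```

```text
clock: 29.6
tool_pos: [636.9, -183.5, 152.8]
orientation: [0.0, 0.712, 0.702, 0.0]
wrist_force: [0.3, -1.3, -1.2]
width: 37.2
gripper_force: 50.7
{'t': 29.6, 'p': array([ 636.9, -183.5,  152.8]), 'closeyaw': -0.015, 'w': 37.2, 'g': 50.7, 'F': array([ 0.3, -1.3, -1.2])}
```

```bash
python3 -m creep '[[[0,0,0.003,0],[0,0,0,0],[0,0,0,0],[0,0,0,0],[0,0,-0.1,0],[0,0,-0.3,0],[0,0,-0.32,0],[0,0,-0.32,0],[0,0,-0.32,0],[0,0,-0.3,0]]]' 0.62 50
python3 -m creep '[[[0,-0.15,-0.1,0],[0,-0.15,-0.1,0],[0,-0.15,0,0],[0,0,0,0],[0,0,0,0],[0,0,0,0],[0,0,0,0],[0,0,0,0],[0,0,0,0],[0,0,0,0]]]' 0.62 50
python3 - <<'E'
from h import *
print(tool()); i,im=cam("wrist"); np.savez("o10.npz",im=im,**i)
o=ortho(i,im,107,560,700,-360,-10,.5); cv2.imwrite("pics/o10t.png",o); print(rects(brown(o),107,700,-10))
_,s=cam("scene"); a=cv2.resize(s[140:290,120:370],None,fx=2.4,fy=2.4,interpolation=cv2.INTER_CUBIC)
b=ortho(i,im,60,560,700,-360,-10,.583)
b=cv2.resize(b,(600,240)); cv2.imwrite("pics/fin.png",np.vstack([a[:360],b]))
E
```

```text
clock: 30.6
tool_pos: [636.2, -183.3, 405.1]
orientation: [0.001, 0.712, 0.702, 0.0]
wrist_force: [0.7, 0.5, 1.8]
width: 53.0
gripper_force: 0.0
clock: 31.6
tool_pos: [569.5, -182.5, 430.9]
orientation: [-0.0, 0.712, 0.702, -0.0]
wrist_force: [-0.5, 0.0, 0.2]
width: 53.0
gripper_force: 0.0
{'t': 31.6, 'p': array([ 569.5, -182.5,  430.9]), 'closeyaw': -0.015, 'w': 53.0, 'g': 0.0, 'F': array([-0.5,  0. ,  0.2])}
[{'c': [633.3, -184.2], 'L': [np.float32(189.1), np.float32(44.4)], 'yaw': 1.557}]
```

View pics/fin.png

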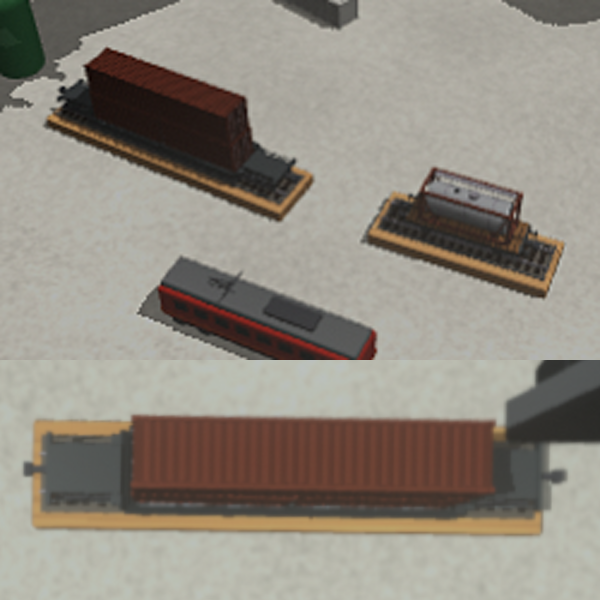

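The final view shows the long box level on the pair, centred at y ≈ -184 against the wagon's -185 with yaw 1.557. Its measured length of 189 at z=107 fits the seated height. The tank stands squarely on the flat wagon, and the gripper is clear.

```bash
python3 -c "
from bench import *
print(sign_off())"
```

```text
the job is handed in; nothing more can be done
None
```

I loaded both wagons and handed the job in at about 32 s. The two short boxes are in the well with the long box centred on top, and the tank is on the flat wagon; my last camera check showed everything seated level and released. I don't know the judge's verdict, since sign-off returned none.

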